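Make up a counterweight on the sprung lab scale

ROBOT

A 7-joint arm with a two-finger parallel gripper is mounted at the origin on the work surface. World frame = base frame: x ahead of the robot, y to its left, z up, the work surface at z = 0. Lengths are in mm, angles in rad, forces in N, time in s.
With the tool pointing down it reaches from about 400 to 875 mm from the base axis. Payload 4.4 kg.
Tool frame: the origin (TCP) lies midway between the tips of the shut fingers; the grasp point (between the pads) lies 19 mm behind it; z points along the fingers, y is the line along which they close (so a half turn about z gives the same grasp; the last joint's range is limited). The gripper opens to 85 mm and grips with 20 to 120 N. Pads are 22 mm wide; open, the fingers measure 114 mm over their backs; the gripper's body (76 mm by 85 mm) begins 54 mm behind the grasp point. The pads swing forward as they close: fully open they stand 13 mm farther back than shut.
Start: joints at [1.171, 0.628, 0.038, 1.517, -0.027, 0.996, -0.02], TCP at [212.991, -614.128, 231.313] pointing down, gripper open.
Joint ranges: [-3.06, 3.06], [-0.37, 2.12], [-1.25, 1.32], [0.18, 2.47], [-1.1, 4.24], [0.23, 1.98], [-2.94, 2.94]. Speed limits (rad/s): [2.57, 2.57, 3.14, 3.14, 3.14, 3.14, 3.14].

INTERFACE

Orientations are given as a rotation vector (axis times angle).
In Python, from plant import robot gives the robot as it stands.
- The arm moves only by the shell command python3 -m jog 'ROWS' [OPENING]. ROWS is a JSON object of lists of equal length, an entry for each row: "travel": the shift along the tool's x, y, z in m, a list of three; "roll": the turn about the tool's z in rad. In form: {"travel": [[tx, ty, tz], ...], "roll": [roll, ...]}. A call has 1 to 5 rows; each row is the pose to reach, as a shift and turn from the pose commanded when the call began, along the tool's axes at that moment; what a row does not reach only later rows make up. A row lasts 1/10 s, in which the tool goes at most 50 mm and 8.59 degrees, less where a joint would pass 70% of its speed; a pose out of reach is approached as far as the arm can. A call with a gripper value outside its range is refused whole. OPENING is the closure, from 0 (fully open) to 1 (shut), set as the call begins (- or left out, the last holds). The fingers move at their own pace and stop on an object; the grip force is fixed at half the most. Time passes only in rows, so rows that repeat a pose let the fingers close. It gives the time, the measured TCP pose, the force, the opening and the grip force at its end, in the units of the state.
- robot.get_obs(): the state, without advancing time (a new reading comes with each control period).
- robot.grab_frame(name): name is "side" or "top" or "wrist"; returns a dict with "color" (480x640x3 uint8, red, green, blue), "intrinsics" (3x3 intrinsics, pixels), "R" (3x3) and "t" (3): a world point X has camera coordinates R X + t. Camera axes: x right, y down, z forward; pixel columns grow to the right and rows downward; lengths in mm; the calibration is good to about 2 mm. A picture is of the moment at which its call begins. There is no depth.
- robot.hand_in(): hands the job in; it is judged then, once.
Trained networks look in the newest picture that a camera, given by its name, has taken for a name from the list of things; names that differ only in an ending like _2 or _b are one class to them, and where a whole thing is asked for, a point or a joint stands for the part that bears it (a point fixed in the world has none). Each returns a list of dicts, best first, with "p" (0 to 1); they miss things now and then, are a little off and sometimes report something else, mostly with a low value. They report only what shows in the picture. A call takes as long as a camera call. They do not tell look-alikes from the thing itself.
- robot.look_for(camera, target): "position" ([x, y, z] in mm, in world coordinates, good to about 4 mm: the middle of the surface that is visible of it).
- robot.cut_out(camera, target): "pixels" (480x640 bool, what is visible of it).
- robot.mark_of(camera, target): "position" ([x, y, z] in mm, in world coordinates, good to about 4 mm: a listed point, or the origin of a listed thing).
The state is a dict: "clock": time; "q": joint angles; "joint_velocities": joint speeds; "effort": joint torques, N m; "tool_pos": TCP position; "tool_rot": TCP orientation; "ft_force": force on the tool from outside, world axes, zero at the start; "torque": the same for the moment, N m; "opening": finger opening in mm; "finger_force": force on a finger pad.
Only numpy, scipy, OpenCV 4.12 (cv2) and the standard library are available. Lean on these libraries where they do the work, as an engineer would, in place of code of your own. Each camera call takes 0.05 s, during which the arm holds its last target. There are 200 camera calls.

TASK

Lift the steel canister off the scale's pan by its handle, keeping it upright, and set it down gently, wholly on the round cork mat. Then stand steel weights from the wooden board side by side on the empty pan until the needle comes to rest between the two tabs of the clip on the mast. Leave the clip as it is set and the other things where they are; weights you do not need stand on the board.

Things in the scene. Friction and masses are not known exactly. Their poses are not given: they have to be found in the camera images.
- scale: Fixed mechanical top-pan scale: grey housing 150 x 150 x 70 mm, above it a round aluminium pan on a sprung stem, and at its side, centred 131 mm from the pan's axis along this frame's +y, a white mast (20 x 12 mm, 165 mm high) with black tick marks every 10 mm. Origin on the bench under the pan's axis; z up.
- pan_mid (a point): Centre of the pan's upper (inner) floor. The floor is flat to 74 mm radius, with a lip 7 mm above it, 83 mm outer radius. Empty, the floor is 150 mm above the bench; axes as scale.
- pan (a joint): How far the pan has sunk, in m: 0 empty (upper stop), 0.06 at its lower stop, where the canister holds it at the start. It sinks 10 mm per 100 g of load (98 N/m), straight down without tilting, and settles in under a second.
- needle (a point): Near the tip of the black needle, a thin bar (3 mm high) that sticks out from the pan's rim towards the mast; it rides with the pan, at the height of the pan's floor, 112 mm from the pan's axis.
- window (a point): Middle of the gap in the clip: a dark steel clip on the mast with two short tabs, one above the other, 15 mm clear between them, that the needle passes between. Its height is different each time. Right height: needle and window at the same z, within 6 mm. The clip can slide on the mast if pushed (about 4 N); it must not be moved.
- canister: Lidded steel canister, 0.74 to 0.9 kg, 84 mm diameter (lid 88 mm), 93 mm high to the lid's top, with an arched handle: its black grip bar is 14 x 14 mm in section and 50 mm long along this body's x axis, centre 138 mm above the origin, 38 mm clear above the lid; posts of the arch at x = -34 and +34 mm. Origin at the centre of its underside, z up. It starts on the pan.
- mat: Fixed round cork mat, 170 mm diameter, 6 mm thick, on one side of the scale. Origin at the centre of its underside.
- board: Fixed wooden board, 140 mm (x) by 170 mm (y) by 10 mm thick, on the other side of the scale. Origin at the centre of its underside. Weights and a rubber bung stand on it in two rows along its y axis: rows 74 mm apart in x, places 52 mm apart in y.
- large_1: Large steel weight with a knob on top, about 200 g (unmarked: each weight can be up to 10 % off, so read the needle). Plain cylinder body 34 mm diameter and 30 mm high, then a thin neck and a 16 mm knob, 45 mm high in all. It stands upright; origin at the centre of its underside, z up. It starts standing somewhere on the board.
- large_2: Large steel weight with a knob on top, about 200 g (unmarked: each weight can be up to 10 % off, so read the needle). Plain cylinder body 34 mm diameter and 30 mm high, then a thin neck and a 16 mm knob, 45 mm high in all. It stands upright; origin at the centre of its underside, z up. It starts standing somewhere on the board.
- small_1: Small steel weight with a knob on top, about 100 g (up to 10 % off). Plain cylinder body 27 mm diameter and 24 mm high, then a thin neck and a 16 mm knob, 39 mm high in all. It stands upright; origin at the centre of its underside, z up. It starts standing somewhere on the board.
- small_2: Small steel weight with a knob on top, about 100 g (up to 10 % off). Plain cylinder body 27 mm diameter and 24 mm high, then a thin neck and a 16 mm knob, 39 mm high in all. It stands upright; origin at the centre of its underside, z up. It starts standing somewhere on the board.
- bung: Black tapered rubber bung, 24 to 32 mm diameter, 30 mm high, standing among the weights: not a weight, leave it. Origin under its centre.
- tip_rack: Green and white pipette-tip rack, 85 x 122 x 62 mm: leave it.
- bottle: Amber reagent bottle, 70 mm diameter, 130 mm high: leave it.
- beaker: Glass beaker, 66 mm diameter, 80 mm high: leave it.
- dishes: Stack of three culture dishes, 90 mm diameter, 42 mm high: leave it.
- slide_box: Cardboard slide box, 52 x 87 x 36 mm: leave it.
- calliper: Steel calliper lying flat, 150 mm long: leave it.
Mind the look-alikes: they are no part of the job. What is shaped like the small_2 but turquoise is not meant.

How it is judged (in metres and radians):
On the way, in this order (a step that is already met when the one before it is completed fails the run):
1. the canister stands released on the cork mat (horizontal distance between canister and mat below 0.043 m and z of canister in the frame of mat between 0.002 and 0.01 m and angle between canister's own z axis and vertical below 0.1 rad and linear speed of canister below 0.02 m/s and contact force between the fingers and canister below 0.1 N), for 0.2 s.
2. the needle rests between the tabs of the clip (z of needle in the frame of window between -0.0065 and 0.0065 m and velocity of joint pan between -0.01 and 0.01 m/s), for 0.3 s.
At the end, for the whole second after the job is handed in: The canister stands upright and still, wholly on the cork mat (centre within 43 mm of the mat's centre); the needle is at rest within 6.5 mm of the middle of the clip's gap; every weight stands upright either on the pan or on the board (all of step 1 and all of step 2 and angle between each of large_1, large_2, small_1, small_2's own z axis and vertical below 0.3 rad and ((horizontal distance between large_1 and pan_mid below 0.075 m and z of large_1 in the frame of pan_mid between -0.004 and 0.012 m) or (x of large_1 in the frame of board between -0.07 and 0.07 m and y of large_1 in the frame of board between -0.085 and 0.085 m and z of large_1 in the frame of board between 0.005 and 0.016 m)) and ((horizontal distance between large_2 and pan_mid below 0.075 m and z of large_2 in the frame of pan_mid between -0.004 and 0.012 m) or (x of large_2 in the frame of board between -0.07 and 0.07 m and y of large_2 in the frame of board between -0.085 and 0.085 m and z of large_2 in the frame of board between 0.005 and 0.016 m)) and ((horizontal distance between small_1 and pan_mid below 0.075 m and z of small_1 in the frame of pan_mid between -0.004 and 0.012 m) or (x of small_1 in the frame of board between -0.07 and 0.07 m and y of small_1 in the frame of board between -0.085 and 0.085 m and z of small_1 in the frame of board between 0.005 and 0.016 m)) and ((horizontal distance between small_2 and pan_mid below 0.075 m and z of small_2 in the frame of pan_mid between -0.004 and 0.012 m) or (x of small_2 in the frame of board between -0.07 and 0.07 m and y of small_2 in the frame of board between -0.085 and 0.085 m and z of small_2 in the frame of board between 0.005 and 0.016 m))); the robot touches nothing.
It fails at once if the canister tipped over 25 degrees (angle between canister's own z axis and vertical above 0.44 rad).
It fails at once if the canister dropped onto the mat (still over 0.45 m/s within 12 mm of the mat) (horizontal distance between canister and mat below 0.1 m and z of canister in the frame of mat below 0.018 m and linear speed of canister above 0.45 m/s).
It fails at once if the clip moved over 4 mm (distance of window from where it was at the start of the episode above 0.004 m).
It fails at once if another thing moved over 30 mm (distance of any of bung, tip_rack, bottle, beaker, dishes, slide_box, calliper from where it was at the start of the episode above 0.03 m).
It also fails if it takes over 72 s, if anything falls off the work surface, if the arm or the gripper's body presses on something with over 40 N, if the wrist force passes 120 N, or if a joint passes its speed limit or range.

## Working session

There is one attempt and no reset: what is moved stays moved. The work goes in short steps, Python scripts to look and compute and a shell command to move; the robot and the scene stay as the last step left them, time stands still between calls to the robot, and variables do not carry over. Pictures are saved under pics/ and viewed, at most 10 in all, crops included, and the job is handed in when it is done.

```bash
mkdir -p pics; ls
cat > h.py <<'E'
from plant import robot
import numpy as np, cv2
from scipy.spatial.transform import Rotation as Ro
def save(cam,name,crop=None,scale=1):
    f=robot.grab_frame(cam); im=f["color"][:,:,::-1]
    if crop: im=im[crop[1]:crop[3],crop[0]:crop[2]]
    if scale!=1: im=cv2.resize(im,None,fx=scale,fy=scale,interpolation=cv2.INTER_CUBIC)
    cv2.imwrite("pics/"+name+".png",im); return f
def px(f,X):
    c=np.array(f["R"])@np.array(X)+np.array(f["t"]); p=np.array(f["intrinsics"])@c; return p[:2]/p[2]
def ray(f,uv,z):
    R=np.array(f["R"]);t=np.array(f["t"]);d=R.T@np.linalg.inv(f["intrinsics"])@np.array([*uv,1.]);o=-R.T@t
    return o+d*(z-o[2])/d[2]
def st():
    o=robot.get_obs(); print(o["clock"],np.round(o["tool_pos"],1),np.round(o["tool_rot"],3),np.round(o["ft_force"],1),o["opening"]); return o
def totool(target):
    o=robot.get_obs(); return np.round(Ro.from_rotvec(o["tool_rot"]).as_matrix().T@(np.array(target)-o["tool_pos"])/1000,4)
E
python3 - <<'E'
from h import *
o=st(); print(Ro.from_rotvec(o["tool_rot"]).as_matrix().round(2))
F={}
for c in("top","side"):
    f=save(c,c+"0"); F[c]=f
    for n in("scale","pan_mid","needle","window","canister","mat","board","large_1","small_1","bung","beaker","bottle"):
        r=robot.mark_of(c,n)
        print(c,n,[(np.round(d["position"]).tolist(),round(d["p"],2),px(f,d["position"]).round().tolist()) for d in r if d["p"]>.2][:5])
E
```

```text
pics
0.0 [ 212.8 -613.5  230.3] [-3.096e+00 -5.220e-01  1.000e-03] [-0.1 -0.2  0.5] 85.43586926748766
[[ 0.94  0.33 -0.  ]
 [ 0.33 -0.94  0.  ]
 [-0.   -0.   -1.  ]]
top scale [([566.0, -25.0, -0.0], 0.78, [336.0, 236.0])]
top pan_mid []
top needle [([594.0, 89.0, 92.0], 0.69, [283.0, 216.0])]
top window [([595.0, 88.0, 122.0], 0.7, [283.0, 213.0])]
top canister [([565.0, -14.0, 91.0], 0.67, [331.0, 230.0])]
top mat [([495.0, -301.0, 1.0], 0.62, [456.0, 267.0]), ([512.0, 333.0, -1.0], 0.6, [183.0, 258.0]), ([533.0, -356.0, 12.0], 0.41, [481.0, 250.0])]
top board [([496.0, -301.0, 1.0], 0.97, [456.0, 267.0]), ([596.0, 90.0, 124.0], 0.23, [281.0, 213.0])]
top large_1 [([534.0, -358.0, 9.0], 0.55, [481.0, 250.0]), ([470.0, -306.0, 8.0], 0.48, [459.0, 278.0]), ([455.0, -248.0, 12.0], 0.32, [434.0, 284.0])]
top small_1 [([454.0, -251.0, 12.0], 0.61, [435.0, 285.0]), ([526.0, -253.0, 14.0], 0.54, [436.0, 253.0]), ([372.0, -263.0, -0.0], 0.48, [440.0, 322.0])]
top bung [([458.0, -354.0, 14.0], 0.58, [481.0, 284.0])]
top beaker [([793.0, -66.0, 0.0], 0.68, [354.0, 143.0])]
top bottle [([756.
[... 509 characters left out ...]
4.0, -3.0], 0.9, [396.0, 367.0]), ([534.0, -358.0, 8.0], 0.69, [436.0, 370.0])]
side large_1 [([532.0, -357.0, 12.0], 0.64, [435.0, 368.0]), ([461.0, -308.0, 9.0], 0.56, [385.0, 373.0]), ([495.0, -301.0, -2.0], 0.55, [395.0, 366.0])]
side small_1 [([373.0, -262.0, -4.0], 0.77, [329.0, 388.0]), ([450.0, -244.0, 8.0], 0.57, [354.0, 356.0]), ([528.0, -253.0, 9.0], 0.51, [388.0, 339.0])]
side bung [([458.0, -354.0, 13.0], 0.75, [406.0, 387.0])]
side beaker [([788.0, -63.0, 0.0], 0.97, [402.0, 255.0]), ([559.0, -20.0, 90.0], 0.71, [319.0, 246.0])]
side bottle [([756.0, -220.0, -2.0], 0.7, [448.0, 290.0]), ([454.0, -354.0, 16.0], 0.58, [404.0, 387.0]), ([561.0, -23.0, 90.0], 0.34, [320.0, 247.0])]
```

Run:
```python
import cv2
a=cv2.imread("pics/top0.png");b=cv2.imread("pics/side0.png")
t=cv2.resize(a[120:360,140:540],None,fx=2,fy=2,interpolation=cv2.INTER_CUBIC)
s=cv2.resize(b[160:420,180:500],None,fx=2.3,fy=2.3,interpolation=cv2.INTER_CUBIC)
cv2.imwrite("pics/t1.png",t);cv2.imwrite("pics/s1.png",s)
```

```text
(no output)
```

View pics/t1.png

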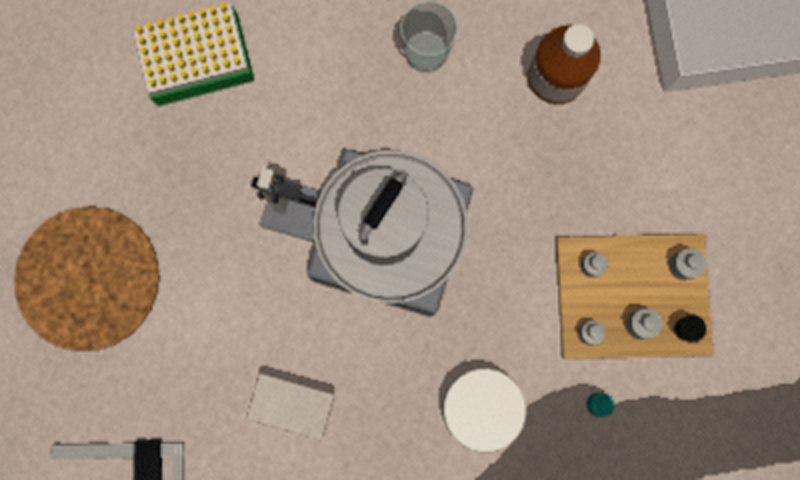

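View pics/s1.png

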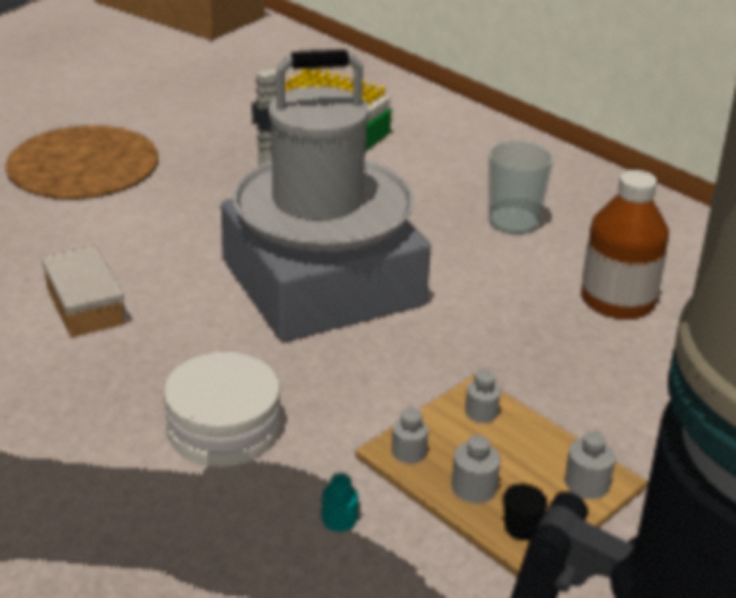

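The top view shows the mat (crop 87,278), the canister on the pan with its black bar (383,203), and the mast with its clip (272,183). On the board are small weights at (593,263) and (592,331), large ones at (687,262) and (645,323), and the black bung at (690,328). The turquoise look-alike stands off the board at (600,404). The two grey small weights on the board match the description; the turquoise one doesn't.

Next I measure the bar, the weights and the clip more exactly.

Run:
```python
from h import *
from scipy.optimize import least_squares
B={}
for c,box in(("top",(305,200,350,250)),("side",(290,170,345,200))):
    f=robot.grab_frame(c); g=f["color"].max(2); m=np.zeros(g.shape,np.uint8)
    x0,y0,x1,y1=box; m[y0:y1,x0:x1]=(g[y0:y1,x0:x1]<60)
    n,l,s,ce=cv2.connectedComponentsWithStats(m)
    k=1+s[1:,4].argmax(); pts=np.argwhere(l==k)[:,::-1]
    print(c,s[k],ce[k]); B[c]=(f,ce[k],pts)
f,ct,pts=B["top"]; r=cv2.minAreaRect(pts.astype(np.float32)); print(r)
d=cv2.fitLine(pts.astype(np.float32),cv2.DIST_L2,0,.01,.01).ravel()
a=ray(f,ct-10*d[:2],231);b=ray(f,ct+10*d[:2],231);print("top bar",(a+b)/2,"yaw",np.degrees(np.arctan2(*(b-a)[1::-1])))
f2,cs,_=B["side"]
e=least_squares(lambda X:np.r_[px(f,X)-ct,px(f2,X)-cs],[563,-15,228]);print("tri",e.x,e.fun)
print("K",f["intrinsics"],"campos",[-(q["R"]).T@q["t"] for q in(f,f2)])
for n in("large_1","small_1","window","mat"):
  for c in("top","side"):
    print(n,c,[(np.round(q["position"]).tolist(),round(q["p"],2)) for q in robot.mark_of(c,n)])
```

```text
top [322 209  19  25 203] [331.03448276 220.86206897]
side [307 182  25   8 158] [318.87974684 185.44303797]
((330.9656982421875, 220.94224548339844), (7.690774917602539, 26.617290496826172), 32.7352294921875)
top bar [559.34164262 -14.01784291 231.        ] yaw -32.06380158815533
tri [560.70829933 -14.41884903 226.59493345] [ 0.24184411 -0.31394445 -0.42145095  0.05948757]
K [[451.3587037    0.         322.85349061]
 [  0.         451.3587037  241.14612029]
 [  0.           0.           1.        ]] campos [array([ 409.06552793,  -17.06540824, 1044.98681795]), array([ -46.2879479 , -707.84304805,  621.41157316])]
large_1 top [([532.0, -358.0, 14.0], 0.74), ([470.0, -304.0, 11.0], 0.65)]
large_1 side [([528.0, -359.0, 10.0], 0.82), ([462.0, -310.0, 9.0], 0.68), ([562.0, -14.0, 91.0], 0.19)]
small_1 top [([457.0, -252.0, 11.0], 0.67), ([529.0, -254.0, 14.0], 0.52), ([370.0, -261.0, -2.0], 0.49)]
small_1 side [([373.0, -260.0, -4.0], 0.79), ([452.0, -246.0, 11.0], 0.66), ([529.0, -256.0, 8.0], 0.64)]
window top [([594.0, 90.0, 123.0], 0.53), ([368.0, 86.0, -2.0], 0.23)]
window side [([592.0, 85.0, 121.0], 0.4)]
mat top [([511.0, 329.0, -4.0], 0.71)]
mat side [([511.0, 330.0, 2.0], 0.95), ([531.0, -356.0, 12.0], 0.53), ([366.0, -126.0, -2.0], 0.23)]
```

```bash
python3 -m jog '{"travel":[[0.04,-0.034,-0.01],[0.08,-0.068,-0.025],[0.115,-0.1,-0.04],[0.15,-0.13,-0.05],[0.175,-0.151,-0.06]],"roll":[0,0,0,0,0]}' 0
python3 -m jog '{"travel":[[0.035,-0.03,0],[0.07,-0.06,0],[0.105,-0.09,0],[0.14,-0.121,0],[0.175,-0.151,0]],"roll":[0,0,0,0,0]}'
python3 -m jog '{"travel":[[0.035,-0.03,0],[0.07,-0.06,0],[0.105,-0.09,0],[0.14,-0.121,0],[0.175,-0.151,0]],"roll":[0,0,0,0,0]}'
python3 -m jog '{"travel":[[0,0,0],[0,0,0],[0,0,0],[0,0,0],[0,0,0]],"roll":[0.15,0.3,0.45,0.6,0.75]}'
python3 -m jog '{"travel":[[0,0,0],[0,0,0],[0,0,0]],"roll":[0.145,0.145,0.145]}'
python3 - <<'E'
from h import *
o=st(); R=Ro.from_rotvec(o["tool_rot"]).as_matrix();print(R.round(3), totool([560,-14.2,209]),o["q"])
E
```

```text
clock: 2.3
tool_pos: [330.4, -411.2, 292.1]
tool_rot: [-3.097, -0.525, -0.002]
ft_force: [0.4, -0.2, -0.1]
opening: 85.4
finger_force: 0.0
clock: 2.8
tool_pos: [445.4, -212.4, 291.7]
tool_rot: [3.098, 0.522, 0.001]
ft_force: [0.7, 0.2, 0.2]
opening: 85.3
finger_force: 0.0
clock: 3.3
tool_pos: [561.4, -12.3, 291.6]
tool_rot: [3.098, 0.522, 0.001]
ft_force: [0.8, -1.0, -0.7]
opening: 85.3
finger_force: 0.0
clock: 3.8
tool_pos: [560.6, -14.1, 291.4]
tool_rot: [-3.072, 0.658, -0.0]
ft_force: [-0.2, -0.4, -0.8]
opening: 85.5
finger_force: 0.0
clock: 4.1
tool_pos: [560.6, -14.0, 291.4]
tool_rot: [3.02, -0.865, 0.0]
ft_force: [-0.1, -0.5, 0.6]
opening: 85.5
finger_force: 0.0
4.1 [560.6 -14.  291.4] [ 3.02  -0.865  0.   ] [-0.1 -0.5  0.6] 85.51497798779681
[[ 0.849 -0.529  0.   ]
 [-0.529 -0.849 -0.   ]
 [ 0.    -0.    -1.   ]] [-0.0004  0.0005  0.0824] [-0.11243774  0.43751045  0.12915565  1.69513326 -0.06427605  1.0129488
 -2.08966918]
```

```bash
python3 -m jog '{"travel":[[0,0,0.03],[0,0,0.055],[0,0,0.075],[0,0,0.082],[0,0,0.082]],"roll":[0,0,0,0,0]}'
python3 -m jog '{"travel":[[0,0,0],[0,0,0],[0,0,0],[0,0,0],[0,0,0]],"roll":[0,0,0,0,0]}' 1
python3 -m jog '{"travel":[[0,0,0],[0,0,0],[0,0,0],[0,0,0],[0,0,0]],"roll":[0,0,0,0,0]}'
```

```text
clock: 4.6
tool_pos: [560.1, -14.2, 208.6]
tool_rot: [3.019, -0.868, -0.003]
ft_force: [-0.5, 0.1, -0.4]
opening: 85.5
finger_force: 0.0
clock: 5.1
tool_pos: [560.9, -14.0, 209.8]
tool_rot: [-3.018, 0.87, -0.001]
ft_force: [1.9, 2.6, 5.0]
opening: 12.9
finger_force: 61.0
clock: 5.6
tool_pos: [561.0, -13.9, 209.8]
tool_rot: [-3.018, 0.87, -0.001]
ft_force: [-0.9, 1.0, 4.8]
opening: 12.7
finger_force: 59.1
```

```bash
python3 -m jog '{"travel":[[0,0,-0.01],[0,0,-0.03],[0,0,-0.055],[0,0,-0.08],[0,0,-0.1]],"roll":[0,0,0,0,0]}'
python3 -m jog '{"travel":[[0,0,-0.008],[0,0,-0.008],[-0.005,-0.006,-0.008],[-0.014,-0.017,-0.008],[-0.03,-0.036,-0.008]],"roll":[0,0,0,0,0]}'
python3 -m jog '{"travel":[[-0.02,-0.024,0],[-0.042,-0.05,0],[-0.064,-0.076,0],[-0.086,-0.102,0],[-0.108,-0.128,0]],"roll":[0,0,0,0,0]}'
python3 -m jog '{"travel":[[-0.022,-0.026,0],[-0.044,-0.052,0],[-0.062,-0.075,0],[-0.076,-0.091,0],[-0.087,-0.103,0]],"roll":[0,0,0,0,0]}'
python3 -m jog '{"travel":[[0,0,0],[0,0,0],[0,0,0]],"roll":[0,0,0]}'
python3 - <<'E'
from h import *
st()
save("side","s2",(150,100,470,340),2)
print(totool([511,331,209]))
for c in("side","top"): 
  if c=="top": robot.grab_frame(c)
  for n in("canister","mat","needle","window"): print(c,n,[(np.round(q["position"]).tolist(),round(q["p"],2)) for q in robot.mark_of(c,n)][:2])
E
```

```text
clock: 6.1
tool_pos: [559.3, -14.6, 309.3]
tool_rot: [3.017, -0.87, -0.005]
ft_force: [1.1, 0.5, -7.6]
opening: 12.8
finger_force: 58.5
clock: 6.6
tool_pos: [553.6, 31.9, 316.0]
tool_rot: [3.016, -0.873, -0.003]
ft_force: [0.7, 1.2, -6.8]
opening: 12.8
finger_force: 58.6
clock: 7.1
tool_pos: [529.2, 201.0, 316.1]
tool_rot: [3.019, -0.867, -0.004]
ft_force: [0.2, -0.4, -7.8]
opening: 12.6
finger_force: 58.6
clock: 7.6
tool_pos: [509.7, 334.9, 315.8]
tool_rot: [3.019, -0.864, -0.005]
ft_force: [-0.1, 0.0, -8.3]
opening: 12.9
finger_force: 58.6
clock: 7.9
tool_pos: [512.6, 330.0, 317.0]
tool_rot: [3.016, -0.872, 0.0]
ft_force: [0.0, -0.7, -6.5]
opening: 12.8
finger_force: 58.7
7.9 [512.6 330.  317. ] [ 3.016 -0.872  0.   ] [ 0.  -0.7 -6.5] 12.846378686884387
[-0.002  -0.      0.1082]
side canister [([511.0, 328.0, 195.0], 0.96), ([559.0, -22.0, 149.0], 0.69)]
side mat [([511.0, 329.0, -0.0], 0.58)]
side needle [([593.0, 85.0, 151.0], 0.69)]
side window [([371.0, 85.0, -2.0], 0.69)]
top canister [([517.0, 330.0, 198.0], 0.75)]
top mat [([512.0, 332.0, -3.0], 0.8)]
top needle [([591.0, 91.0, 149.0], 0.8)]
top window [([496.0, -300.0, 4.0], 0.59), ([597.0, 89.0, 122.0], 0.4)]
```

View pics/s2.png

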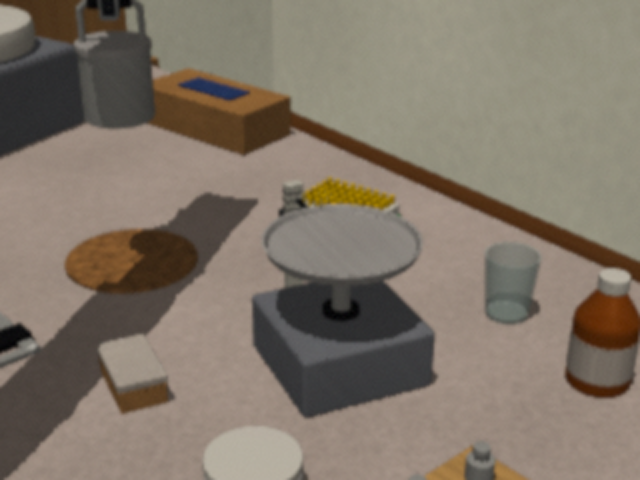

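The canister hangs upright over the mat (crop 115,80) and the pan is up and empty. Now I lower it.

```bash
python3 -m jog '{"travel":[[-0.001,0,0.03],[-0.001,0,0.07],[-0.001,0,0.11],[-0.001,0,0.145],[-0.001,0,0.165]],"roll":[0,0,0,0,0]}'
python3 -m jog '{"travel":[[0,0,0.008],[0,0,0.013],[0,0,0.017],[0,0,0.020],[0,0,0.022]],"roll":[0,0,0,0,0]}'
python3 -m jog '{"travel":[[0,0,0.001],[0,0,0.002],[0,0,0.003]],"roll":[0,0,0]}'
```

```text
clock: 8.9
tool_pos: [509.8, 331.3, 149.3]
tool_rot: [3.015, -0.869, -0.005]
ft_force: [-0.9, -0.7, -7.9]
opening: 12.9
finger_force: 59.1
clock: 9.4
tool_pos: [511.9, 332.6, 131.1]
tool_rot: [-3.017, 0.87, -0.002]
ft_force: [0.1, -0.2, -7.6]
opening: 12.8
finger_force: 59.1
clock: 9.7
tool_pos: [511.5, 332.3, 127.6]
tool_rot: [-3.018, 0.87, -0.001]
ft_force: [-0.7, 0.2, -7.1]
opening: 12.7
finger_force: 59.1
```

```bash
python3 -m jog '{"travel":[[0,0,0.001],[0,0,0.001]],"roll":[0,0]}'
python3 -m jog '{"travel":[[0,0,0.001],[0,0,0.001]],"roll":[0,0]}'
python3 -m jog '{"travel":[[0,0,0.001],[0,0,0.001]],"roll":[0,0]}'
```

```text
clock: 9.9
tool_pos: [511.3, 332.1, 126.2]
tool_rot: [3.019, -0.87, -0.0]
ft_force: [-0.8, -0.1, -7.6]
opening: 13.0
finger_force: 59.1
clock: 10.1
tool_pos: [511.5, 332.3, 126.0]
tool_rot: [-3.018, 0.87, -0.0]
ft_force: [-1.2, -1.1, -0.3]
opening: 12.8
finger_force: 59.9
clock: 10.3
tool_pos: [511.6, 332.4, 125.9]
tool_rot: [-3.018, 0.87, -0.001]
ft_force: [-3.0, -2.0, 7.5]
opening: 13.4
finger_force: 61.0
```

```bash
python3 -m jog '{"travel":[[0,0,-0.001],[0,0,-0.001],[0,0,-0.001],[0,0,-0.001],[0,0,-0.001]],"roll":[0,0,0,0,0]}' 0
python3 -m jog '{"travel":[[0,0,-0.002],[0,0,-0.015],[0,0,-0.045],[0,0,-0.085],[0,0,-0.125]],"roll":[0,0,0,0,0]}'
python3 - <<'E'
from h import *
save("top","t3",(120,120,520,360),2)
for n in("canister","mat","window","needle"): print(n,[(np.round(q["position"]).tolist(),round(q["p"],2)) for q in robot.mark_of("top",n)][:2])
f=robot.grab_frame("side"); cv2.imwrite("pics/w3.png",cv2.resize(f["color"][300:400,310:450,::-1],None,fx=5,fy=5,interpolation=cv2.INTER_CUBIC))
for n in("canister","mat"): print(n,[(np.round(q["position"]).tolist(),round(q["p"],2)) for q in robot.mark_of("side",n)][:2])
E
```

```text
clock: 10.8
tool_pos: [511.5, 332.2, 125.3]
tool_rot: [-3.019, 0.87, -0.0]
ft_force: [0.7, 0.2, 0.6]
opening: 83.9
finger_force: 0.0
clock: 11.3
tool_pos: [511.2, 332.1, 252.4]
tool_rot: [-3.019, 0.87, -0.0]
ft_force: [0.8, 0.9, 1.0]
opening: 85.4
finger_force: 0.0
canister [([515.0, 333.0, 7.0], 0.81)]
mat [([509.0, 331.0, -5.0], 0.69), ([529.0, -254.0, 14.0], 0.58)]
window [([596.0, 90.0, 122.0], 0.6), ([559.0, -23.0, 146.0], 0.6)]
needle [([590.0, 86.0, 150.0], 0.64), ([458.0, -249.0, 9.0], 0.51)]
canister [([514.0, 329.0, 4.0], 0.74)]
mat [([464.0, -308.0, 10.0], 0.32)]
```

View pics/w3.png

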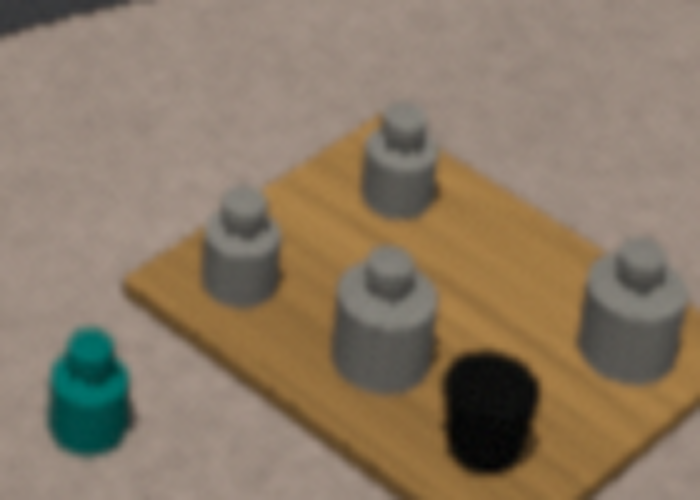

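Side crop: grey small weights stand at (400,160) and (242,245), large ones at (633,310) and (385,320), and the black bung at (490,410). The turquoise piece at (90,390) stands off the board and is not meant. I take the far large weight (633,310) and the far small one (400,160). The window at about z = 122 calls for roughly 280 g.

```bash
python3 -m jog '{"travel":[[0.012,0.018,0],[0.032,0.048,0],[0.052,0.078,0],[0.074,0.11,0],[0.0962,0.1433,0]],"roll":[0,0,0,0,0]}'
python3 -m jog '{"travel":[[0.0192,0.0287,0],[0.0385,0.0573,0],[0.0577,0.086,0],[0.077,0.1146,0],[0.0962,0.1433,0]],"roll":[0,0,0,0,0]}'
python3 -m jog '{"travel":[[0.0192,0.0287,0],[0.0385,0.0573,0],[0.0577,0.086,0],[0.077,0.1146,0],[0.0962,0.1433,0]],"roll":[0,0,0,0,0]}'
python3 -m jog '{"travel":[[0.022,0.033,0],[0.044,0.065,0],[0.066,0.098,0],[0.084,0.125,0],[0.0962,0.1433,0]],"roll":[0,0,0,0,0]}'
python3 -m jog '{"travel":[[0,0,0],[0,0,0],[0,0,0],[0,0,0],[0,0,0]],"roll":[-0.145,-0.29,-0.435,-0.58,-0.725]}' 0.4
python3 -m jog '{"travel":[[0,0,0],[0,0,0],[0,0,0],[0,0,0],[0,0,0]],"roll":[-0.145,-0.29,-0.435,-0.58,-0.725]}'
python3 -m jog '{"travel":[[0,0,0],[0,0,0],[0,0,0],[0,0,0],[0,0,0]],"roll":[-0.145,-0.29,-0.435,-0.58,-0.714]}'
python3 - <<'E'
from h import *
o=st();print(o["q"],Ro.from_rotvec(o["tool_rot"]).as_matrix().round(3))
f=save("wrist","wr1")
for n in("large_1","small_1"): print(n,[(np.round(q["position"]).tolist(),round(q["p"],2)) for q in robot.mark_of("wrist",n)])
print(totool([531.5,-358,14]))
E
```

```text
clock: 12.2
tool_pos: [515.9, 158.3, 249.3]
tool_rot: [3.018, -0.869, -0.003]
ft_force: [0.3, -0.5, 0.1]
opening: 85.3
finger_force: 0.0
clock: 12.7
tool_pos: [521.0, -14.2, 249.4]
tool_rot: [3.018, -0.87, -0.003]
ft_force: [1.6, 0.8, 0.4]
opening: 85.5
finger_force: 0.0
clock: 13.2
tool_pos: [526.2, -186.6, 249.3]
tool_rot: [-3.019, 0.87, 0.003]
ft_force: [0.7, -0.4, -0.6]
opening: 85.6
finger_force: 0.0
clock: 13.7
tool_pos: [530.7, -360.9, 248.9]
tool_rot: [3.017, -0.874, -0.004]
ft_force: [-0.5, 0.1, 0.7]
opening: 85.6
finger_force: 0.0
clock: 14.2
tool_pos: [531.5, -357.6, 248.9]
tool_rot: [-3.129, -0.266, 0.003]
ft_force: [0.3, 0.3, -0.3]
opening: 51.6
finger_force: 0.0
clock: 14.7
tool_pos: [531.5, -357.6, 248.9]
tool_rot: [-2.83, -1.358, 0.002]
ft_force: [-0.8, -0.6, 0.6]
opening: 51.2
finger_force: 0.0
clock: 15.2
tool_pos: [531.5, -357.6, 248.9]
tool_rot: [-2.177, -2.261, 0.0]
ft_force: [0.9, -0.0, 0.6]
opening: 51.3
finger_force: 0.0
15.2 [ 531.5 -357.6  248.9] [-2.177 -2.261  0.   ] [ 0.9 -0.   0.6] 51.27297167480361
[ 0.81986315  0.6331008  -0.46461912  1.51246602  0.30614594  1.07130582
  0.32265526] [[-0.038  0.999 -0.002]
 [ 0.999  0.038  0.002]
 [ 0.002 -0.002 -1.   ]]
large_1 [([532.0, -359.0, 9.0], 0.65), ([461.0, -310.0, 9.0], 0.63)]
small_1 [([535.0, -255.0, 12.0], 0.98), ([372.0, -254.0, -0.0], 0.88), ([451.0, -250.0, 6.0], 0.61)]
[-0.0006  0.0003  0.2351]
```

```bash
python3 -m jog '{"travel":[[0,0,0.04],[0,0,0.085],[0,0,0.13],[0,0,0.17],[0,0,0.2]],"roll":[0,0,0,0,0]}'
python3 -m jog '{"travel":[[0,0,0.018],[0,0,0.03],[0,0,0.037],[0,0,0.037]],"roll":[0,0,0,0]}'
python3 -m jog '{"travel":[[0,0,0],[0,0,0],[0,0,0],[0,0,0],[0,0,0]],"roll":[0,0,0,0,0]}' 1
```

```text
clock: 15.85
tool_pos: [530.5, -357.2, 47.1]
tool_rot: [-2.187, -2.251, 0.002]
ft_force: [-0.6, -0.9, 0.3]
opening: 51.0
finger_force: 0.0
clock: 16.25
tool_pos: [531.9, -357.7, 12.8]
tool_rot: [-2.186, -2.255, 0.001]
ft_force: [-0.7, 0.1, -0.6]
opening: 51.2
finger_force: 0.0
clock: 16.75
tool_pos: [532.8, -358.4, 14.7]
tool_rot: [2.185, 2.255, 0.001]
ft_force: [-1.3, 1.0, 5.9]
opening: 31.8
finger_force: 60.5
```

```bash
python3 -m jog '{"travel":[[0,0,-0.02],[0,0,-0.06],[0,0,-0.1],[0,0,-0.145],[0,0,-0.18]],"roll":[0,0,0,0,0]}'
python3 -m jog '{"travel":[[0.015,0.002,0],[0.045,0.006,0],[0.08,0.010,0],[0.118,0.015,0],[0.155,0.02,0]],"roll":[0,0,0,0,0]}'
python3 -m jog '{"travel":[[0.038,0.005,0],[0.076,0.010,0],[0.112,0.014,0],[0.14,0.018,0],[0.156,0.0195,0]],"roll":[0,0,0,0,0]}'
python3 -m jog '{"travel":[[0,0,0.0],[0,0,0.01],[0,0,0.02]],"roll":[0,0,0]}'
python3 - <<'E'
from h import *
st(); save("side","s4",(230,150,420,310),4)
for n in("large_1","pan_mid"): print(n,[(np.round(q["position"]).tolist(),round(q["p"],2)) for q in robot.mark_of("side",n)])
E
```

```text
clock: 17.25
tool_pos: [532.4, -358.0, 195.9]
tool_rot: [2.184, 2.255, 0.001]
ft_force: [0.3, -0.5, -2.1]
opening: 31.8
finger_force: 60.1
clock: 17.75
tool_pos: [546.1, -200.1, 192.2]
tool_rot: [-2.184, -2.255, 0.001]
ft_force: [-0.1, -0.1, -1.9]
opening: 31.7
finger_force: 60.1
clock: 18.25
tool_pos: [560.9, -41.9, 192.6]
tool_rot: [-2.18, -2.26, -0.001]
ft_force: [0.5, 0.5, -2.0]
opening: 31.6
finger_force: 60.1
clock: 18.55
tool_pos: [561.2, -48.3, 172.2]
tool_rot: [2.189, 2.253, -0.003]
ft_force: [0.1, -0.9, -2.2]
opening: 31.6
finger_force: 60.1
18.55 [561.2 -48.3 172.2] [ 2.189  2.253 -0.003] [ 0.1 -0.9 -2.2] 31.64540564834901
large_1 [([448.0, -244.0, 10.0], 0.71), ([464.0, -309.0, 11.0], 0.6), ([561.0, -50.0, 169.0], 0.59)]
pan_mid [([592.0, 85.0, 151.0], 0.62), ([561.0, -20.0, 148.0], 0.58), ([371.0, 88.0, -4.0], 0.46), ([462.0, -309.0, 10.0], 0.42)]
```

View pics/s4.png

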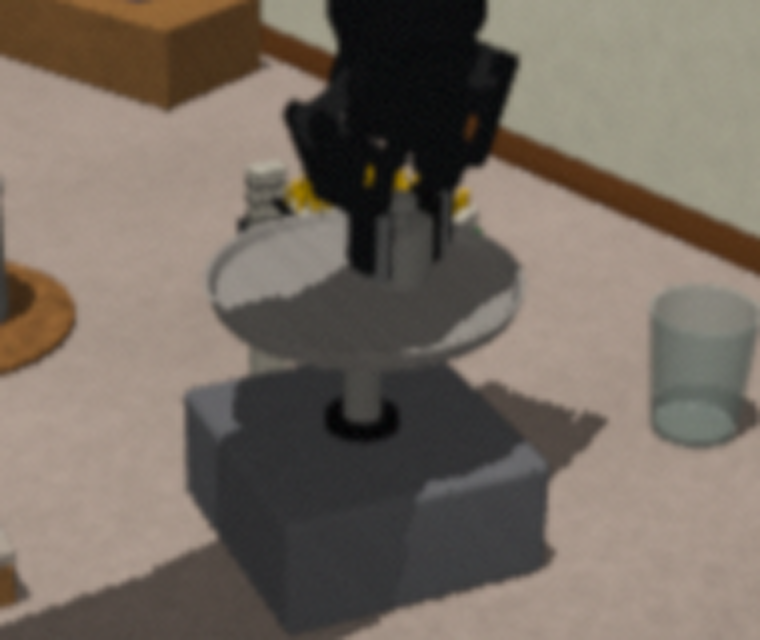

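The weight hangs upright over the pan (crop 405,255). I lower it until the pan carries it.

```bash
python3 -m jog '{"travel":[[0,0,0.008],[0,0,0.014],[0,0,0.019],[0,0,0.024],[0,0,0.028]],"roll":[0,0,0,0,0]}'
python3 -m jog '{"travel":[[0,0,0.004],[0,0,0.007],[0,0,0.009],[0,0,0.009],[0,0,0.009]],"roll":[0,0,0,0,0]}'
python3 -m jog '{"travel":[[0,0,0],[0,0,0]],"roll":[0,0]}'
```

```text
clock: 19.2
tool_pos: [561.5, -45.9, 144.9]
tool_rot: [-2.186, -2.257, 0.001]
ft_force: [-0.2, -0.9, -1.0]
opening: 32.2
finger_force: 60.2
clock: 19.7
tool_pos: [561.6, -45.8, 136.4]
tool_rot: [2.186, 2.257, -0.0]
ft_force: [-1.3, -1.1, -0.1]
opening: 31.6
finger_force: 60.2
clock: 19.9
tool_pos: [561.7, -45.7, 136.5]
tool_rot: [2.186, 2.257, 0.0]
ft_force: [-1.0, -0.9, -1.1]
opening: 31.5
finger_force: 60.2
```

```bash
python3 -m jog '{"travel":[[0,0,0],[0,0,0],[0,0,0],[0,0,0],[0,0,-0.005]],"roll":[0,0,0,0,0]}' 0.4
python3 -m jog '{"travel":[[0,0,-0.015],[0,0,-0.04],[0,0,-0.07],[0,0,-0.095],[0,0,-0.095]],"roll":[0,0,0,0,0]}'
python3 -m jog '{"travel":[[-0.02,-0.004,0],[-0.05,-0.009,0],[-0.09,-0.017,0],[-0.13,-0.024,0],[-0.165,-0.031,0]],"roll":[0,0,0,0,0]}'
python3 -m jog '{"travel":[[-0.025,-0.005,0],[-0.0427,-0.0081,0],[-0.0427,-0.0081,0],[-0.0427,-0.0081,0]],"roll":[0,0,0,0]}'
python3 - <<'E'
from h import *
st()
for c in("top","side","wrist"):
  f=robot.grab_frame(c) if c!="side" else save("side","s5",(230,150,420,310),4)
  for n in("large_1","small_1","needle","window"): print(c,n,[(np.round(q["position"]).tolist(),round(q["p"],2)) for q in robot.mark_of(c,n)][:4])
E
```

```text
clock: 20.4
tool_pos: [561.2, -45.7, 141.0]
tool_rot: [-2.185, -2.256, 0.001]
ft_force: [-0.1, 0.1, -1.4]
opening: 51.4
finger_force: 0.0
clock: 20.9
tool_pos: [564.1, -45.4, 240.2]
tool_rot: [2.182, 2.253, 0.008]
ft_force: [0.2, 0.8, -0.4]
opening: 51.5
finger_force: 0.0
clock: 21.4
tool_pos: [535.0, -213.9, 235.8]
tool_rot: [-2.186, -2.255, 0.001]
ft_force: [1.0, -0.1, -0.8]
opening: 51.1
finger_force: 0.0
clock: 21.8
tool_pos: [529.0, -253.7, 235.9]
tool_rot: [-2.185, -2.256, -0.001]
ft_force: [-0.4, 1.0, -0.7]
opening: 51.5
finger_force: 0.0
21.8 [ 529.  -253.7  235.9] [-2.185e+00 -2.256e+00 -1.000e-03] [-0.4  1.  -0.7] 51.501965853018746
top large_1 [([568.0, -45.0, 130.0], 0.73), ([470.0, -306.0, 10.0], 0.67)]
top small_1 [([529.0, -252.0, 18.0], 0.64), ([370.0, -260.0, -2.0], 0.43)]
top needle [([590.0, 89.0, 130.0], 0.68)]
top window [([792.0, -62.0, 0.0], 0.72), ([594.0, 88.0, 123.0], 0.57), ([758.0, -217.0, -0.0], 0.25)]
side large_1 [([561.0, -44.0, 129.0], 0.86), ([463.0, -306.0, 10.0], 0.64)]
side small_1 [([375.0, -261.0, -5.0], 0.82), ([530.0, -254.0, 9.0], 0.78), ([595.0, 89.0, 121.0], 0.57), ([448.0, -244.0, 12.0], 0.55)]
side needle [([594.0, 85.0, 129.0], 0.77)]
side window [([594.0, 86.0, 120.0], 0.54)]
wrist large_1 [([465.0, -308.0, 11.0], 0.7)]
wrist small_1 [([372.0, -254.0, 1.0], 0.96), ([454.0, -249.0, 10.0], 0.85), ([530.0, -256.0, 11.0], 0.75)]
wrist needle []
wrist window []
```

View pics/s5.png

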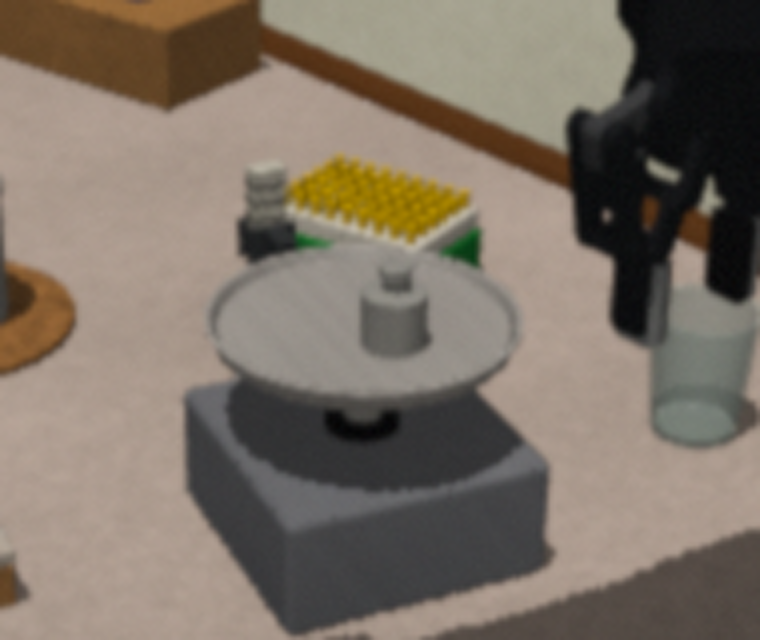

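The large weight stands on the pan (crop 393,315), with the needle at about z = 130 and the window at about 122. Next is the small one.

```bash
python3 -m jog '{"travel":[[0,0,0.04],[0,0,0.085],[0,0,0.13],[0,0,0.17],[0,0,0.195]],"roll":[0,0,0,0,0]}'
python3 -m jog '{"travel":[[0,0,0.014],[0,0,0.024],[0,0,0.028],[0,0,0.028]],"roll":[0,0,0,0]}'
python3 -m jog '{"travel":[[0,0,0],[0,0,0],[0,0,0],[0,0,0],[0,0,0]],"roll":[0,0,0,0,0]}' 1
```

```text
clock: 23.05
tool_pos: [527.6, -254.1, 38.3]
tool_rot: [-2.183, -2.254, 0.002]
ft_force: [0.3, -0.4, 0.2]
opening: 51.0
finger_force: 0.0
clock: 23.45
tool_pos: [529.7, -254.8, 13.8]
tool_rot: [2.185, 2.256, 0.001]
ft_force: [-0.3, 0.3, 0.4]
opening: 51.3
finger_force: 0.0
clock: 23.95
tool_pos: [530.1, -255.0, 14.8]
tool_rot: [2.184, 2.255, 0.001]
ft_force: [-1.4, -0.1, 5.5]
opening: 24.3
finger_force: 59.0
```

```bash
python3 -m jog '{"travel":[[0,0,-0.02],[0,0,-0.06],[0,0,-0.1],[0,0,-0.145],[0,0,-0.18]],"roll":[0,0,0,0,0]}'
python3 -m jog '{"travel":[[0.015,0.002,0],[0.045,0.007,0],[0.08,0.012,0],[0.11,0.017,0],[0.14,0.022,0]],"roll":[0,0,0,0,0]}'
python3 -m jog '{"travel":[[0.03,0.005,0],[0.06,0.009,0],[0.09,0.014,0],[0.11,0.0168,0],[0.12,0.0183,0]],"roll":[0,0,0,0,0]}'
python3 -m jog '{"travel":[[0,0,0.0],[0,0,0.015],[0,0,0.03],[0,0,0.04],[0,0,0.045]],"roll":[0,0,0,0,0]}'
python3 -m jog '{"travel":[[0,0,0.004],[0,0,0.008],[0,0,0.012],[0,0,0.016],[0,0,0.018]],"roll":[0,0,0,0,0]}'
python3 -m jog '{"travel":[[0,0,0.002],[0,0,0.004],[0,0,0.004],[0,0,0.004]],"roll":[0,0,0,0]}'
```

```text
clock: 24.45
tool_pos: [529.6, -254.8, 196.3]
tool_rot: [2.184, 2.255, 0.001]
ft_force: [0.4, -0.8, -1.2]
opening: 24.3
finger_force: 59.2
clock: 24.95
tool_pos: [545.9, -112.1, 192.7]
tool_rot: [-2.184, -2.256, 0.001]
ft_force: [0.9, 0.2, -1.2]
opening: 24.5
finger_force: 59.2
clock: 25.45
tool_pos: [560.4, 9.7, 192.8]
tool_rot: [-2.18, -2.26, -0.0]
ft_force: [-0.1, -0.1, -1.2]
opening: 24.6
finger_force: 59.2
clock: 25.95
tool_pos: [560.4, 5.0, 147.2]
tool_rot: [-2.187, -2.254, 0.003]
ft_force: [0.0, -0.9, -0.6]
opening: 24.4
finger_force: 59.2
clock: 26.45
tool_pos: [561.2, 6.6, 130.1]
tool_rot: [2.185, 2.257, 0.0]
ft_force: [-0.6, -0.5, -0.5]
opening: 24.5
finger_force: 59.3
clock: 26.85
tool_pos: [561.1, 6.5, 126.4]
tool_rot: [-2.186, -2.257, 0.0]
ft_force: [-0.2, -0.4, -0.4]
opening: 24.5
finger_force: 59.3
```

```bash
python3 -m jog '{"travel":[[0,0,0.001],[0,0,0.001],[0,0,0.001],[0,0,0.001],[0,0,-0.005]],"roll":[0,0,0,0,0]}' 0.4
python3 -m jog '{"travel":[[0,0,-0.015],[0,0,-0.04],[0,0,-0.075],[0,0,-0.11],[0,0,-0.11]],"roll":[0,0,0,0,0]}'
python3 -m jog '{"travel":[[-0.02,0,0],[-0.06,0,0],[-0.1,0,0],[-0.14,0,0],[-0.18,0,0]],"roll":[0,0,0,0,0]}'
python3 -m jog '{"travel":[[-0.02,0,0],[-0.02,0,0],[-0.02,0,0],[-0.02,0,0],[-0.02,0,0]],"roll":[0,0,0,0,0]}'
python3 - <<'E'
from h import *
st()
for c in("top","side","side","top"):
  f=robot.grab_frame(c)
  for n in("large_1","small_1","needle","window","canister","mat"): print(c,n,[(np.round(q["position"]).tolist(),round(q["p"],2)) for q in robot.mark_of(c,n)][:3])
save("side","s6",(270,170,370,270),6)
E
```

```text
clock: 27.35
tool_pos: [560.6, 6.5, 131.0]
tool_rot: [-2.185, -2.256, 0.002]
ft_force: [-0.2, 0.3, -0.2]
opening: 51.3
finger_force: 0.0
clock: 27.85
tool_pos: [564.3, 7.3, 246.6]
tool_rot: [2.181, 2.252, 0.012]
ft_force: [0.3, 0.8, 0.7]
opening: 51.3
finger_force: 0.0
clock: 28.35
tool_pos: [566.5, -174.9, 241.1]
tool_rot: [-2.185, -2.257, 0.0]
ft_force: [0.0, 0.8, 0.5]
opening: 51.3
finger_force: 0.0
clock: 28.85
tool_pos: [567.8, -191.4, 241.5]
tool_rot: [-2.182, -2.259, -0.001]
ft_force: [0.2, -0.1, 1.2]
opening: 51.2
finger_force: 0.0
28.85 [ 567.8 -191.4  241.5] [-2.182e+00 -2.259e+00 -1.000e-03] [ 0.2 -0.1  1.2] 51.18156468507395
top large_1 [([470.0, -307.0, 7.0], 0.78), ([565.0, -45.0, 119.0], 0.5)]
top small_1 [([455.0, -250.0, 8.0], 0.63), ([372.0, -262.0, -3.0], 0.58), ([513.0, 333.0, 9.0], 0.55)]
top needle [([594.0, 86.0, 117.0], 0.82)]
top window [([595.0, 89.0, 121.0], 0.46)]
top canister [([510.0, 334.0, 6.0], 0.64)]
top mat [([512.0, 332.0, -3.0], 0.85)]
side large_1 [([463.0, -309.0, 9.0], 0.92), ([565.0, -46.0, 117.0], 0.86)]
side small_1 [([375.0, -260.0, -3.0], 
[... 384 characters left out ...]
81), ([786.0, -60.0, -1.0], 0.74), ([450.0, -244.0, 10.0], 0.7)]
side needle [([593.0, 84.0, 119.0], 0.58)]
side window [([464.0, -307.0, 7.0], 0.73), ([595.0, 86.0, 122.0], 0.42)]
side canister [([511.0, 332.0, 5.0], 0.63)]
side mat []
top large_1 [([469.0, -306.0, 8.0], 0.61), ([564.0, -45.0, 119.0], 0.54)]
top small_1 [([455.0, -251.0, 12.0], 0.67), ([558.0, 8.0, 122.0], 0.55), ([373.0, -258.0, -3.0], 0.52)]
top needle [([592.0, 87.0, 119.0], 0.69), ([596.0, 87.0, 121.0], 0.47)]
top window [([597.0, 91.0, 120.0], 0.67), ([758.0, -218.0, 1.0], 0.61), ([456.0, -358.0, 9.0], 0.34)]
top canister [([513.0, 334.0, 7.0], 0.78), ([755.0, -218.0, 4.0], 0.33)]
top mat [([515.0, 331.0, -2.0], 0.78)]
```

View pics/s6.png

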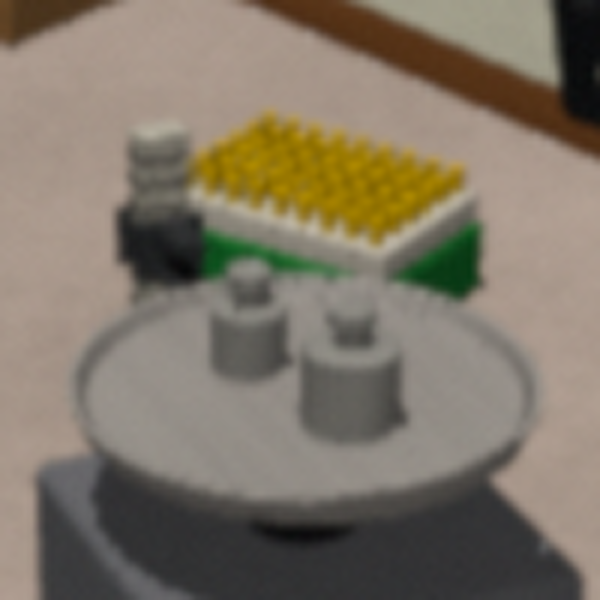

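Both weights stand on the pan (crop 350,370 and 248,330). The needle reads about 118 and the window about 122. I average more readings to be sure of the margin.

Run:
```python
from h import *
D={}
for i in range(14):
  for c in("top","side"):
    robot.grab_frame(c)
    for n in("needle","window"):
      for q in robot.mark_of(c,n):
        p=np.array(q["position"])
        if np.hypot(p[0]-594,p[1]-87)<12: D.setdefault((c,n),[]).append(p); break
for k,v in D.items(): v=np.array(v); print(k,len(v),np.median(v,0).round(1),v.mean(0).round(1),v[:,2].std().round(2))
st()
```

```text
('top', 'needle') 14 [592.   87.  118.2] [591.9  87.8 118.5] 1.6
('top', 'window') 13 [596.1  87.9 121.3] [596.   87.7 121.2] 1.31
('side', 'needle') 14 [592.5  85.8 119.3] [592.4  85.6 119.4] 1.04
('side', 'window') 12 [592.4  86.4 121.6] [592.3  86.4 122.1] 1.34
34.5 [ 567.5 -193.4  241.3] [ 2.186  2.257 -0.   ] [ 0.4 -0.4  0.8] 51.13569493668527
```

The needle rests about 2.7 mm below the window's middle, inside the 6.5 mm limit. The canister is within 5 mm of the mat's centre, and the robot is clear of everything.

```bash
python3 -c "
from plant import robot
print(robot.hand_in())"
```

```text
the job is handed in; nothing more can be done
None
```

I've handed the job in, though no verdict came back: the canister stands on the cork mat, and one large and one small weight hold the needle at rest about 3 mm below the middle of the clip's gap (6.5 mm allowed).

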